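# Click the loupe turret round to the blue mark

## Task

On the round sand-sample viewer, push the white upright tab sideways with the fingertips, gently and without gripping it, until the loupe turret has clicked home at the blue mark. Then leave the tab alone, and do not disturb the jars and other things standing around.

Things in the scene. Friction and masses are not known exactly. Their poses are not given: they have to be found in the camera images.
- turret (a joint): angle of the loupe turret about its upright axis, rad, counter-clockwise from above; 0: tab along -x of base. Turns from -1.50 to 1.50. It clicks: left alone it springs to the nearest of six stations at +-0.262, +-0.785, +-1.309. About 2 N at the tab takes it over the ridge half-way to the next, then it jumps on by itself. It starts at one of the two middle stations
- tab_top (a point): centre of the top face of the tab: a white upright square post, 12 x 12 mm, standing 112 mm from the turret's axis. Its free sides, to be pushed, run from 54 to 102 mm above the table (this point is at 102 mm). Right inward of it the black loupe frame reaches 54 mm, and the turret's brass hub (40 mm across) 68 mm above the table
- pointer (a point): point on the turret, 134 mm from its axis in the direction of the tab, just ahead of the small black pointer at the tab's foot and 40 mm above the table; it lies over a mark's centre when the turret rests at that mark's station
- axis (a point): centre of the turret's axis at the level of the base's deck, 36 mm above the table
- base: fixed grey round base of the sample viewer, 300 mm across, 36 mm high; origin at the centre of its underside, z up, its -x axis points to the middle of the arc of stations (roughly towards the robot)
- mark_blue: flat round blue mark, 26 mm across, 4 mm thick, fixed on the base's deck outside the tab's path, 134 mm from the axis, at one of the four outer stations; origin at the centre of its underside, 36 mm above the table
- mark_red: red mark, same as the blue one, at another of the four outer stations
- mark_green: green mark, same as the blue one, at another of the four outer stations
- mark_yellow: yellow mark, same as the blue one, at another of the four outer stations
- vial: small corked glass sample vial, 24 mm across, 55 mm tall, standing on the rear of the base's deck; loose, to be left alone; origin under its middle
- rock: pinkish granite lump, 68 mm across and tall, on the table beside the base; loose, to be left alone; origin under its middle
- tin: small round tin, 48 mm across, 45 mm tall, on the table beside the base; loose, to be left alone; origin under its middle
- jar_red: glass jar of dark sand with a red lid, 80 mm across, 119 mm tall, to the left; loose, to be left alone; origin under its middle
- jar_steel: glass jar of pale sand with a metal lid, 80 mm across, 119 mm tall, to the right; loose, to be left alone; origin under its middle
- spoon: steel spoon with a wooden handle, about 160 mm long lying on the white card, to the right; loose, to be left alone; origin under its middle
- bowl: white bowl, 100 mm across, 40 mm tall, to the left; loose, to be left alone; origin under its middle

How it is judged:
By the outcome, as a careful person would: the job done as asked, in the order asked, and still so for the second after the job is handed in, with the robot touching nothing.
It also fails if it takes over 45 s, if anything falls off the work surface, if the arm or the gripper's body presses on something with over 40 N, if the wrist force passes 120 N, or if a joint passes its speed limit or range.

## Robot

A 6-joint arm with a two-finger parallel gripper is mounted at the origin on the work surface. World frame = base frame: x ahead of the robot, y to its left, z up, the work surface at z = 0. Lengths are in m, angles in rad, forces in N, time in s.
With the tool pointing down it reaches from about 0.3 to 0.85 m from the base axis. Payload 5.4 kg.
Tool frame: the origin (TCP) lies midway between the tips of the shut fingers; the grasp point (between the pads) lies 19 mm behind it; z points along the fingers, y is the direction in which the jaws open and shut (so a half turn about z gives the same grasp; the last joint's range is limited). The gripper opens to 85 mm and grips with 20 to 120 N. Pads are 22 mm wide; open, the fingers measure 114 mm over their backs; the gripper's body (76 mm by 85 mm) begins 54 mm behind the grasp point. The pads swing forward as they close: fully open they stand 13 mm farther back than shut.
Start: joints at [-1.328, 0.158, 1.597, -0, 1.386, -0.21], TCP at [0.252, -0.517, 0.231] pointing down, gripper open.
Joint ranges: [-2.91, 2.91], [-0.94, 2.29], [0.18, 2.7], [-1.29, 4.43], [0.17, 2.64], [-3, 3]. Speed limits (rad/s): [2.57, 2.57, 3.14, 3.14, 3.14, 3.14].

## Interface

Orientations are given as a rotation vector (axis times angle).
In Python, from cell import robot gives the robot as it stands.
- The arm moves only by the tool drive_tool, never from a script. Its argument "increments" is a list of rows, each a list of 4 numbers: the shift along the tool's x, y, z as a fraction of full scale, then the turn about the tool's z as a fraction of full scale. A call has 1 to 10 rows; each row shifts and turns the commanded pose from where the row before left it, along the tool's axes as they then stand; what a row does not reach is not made up. Full scale, the value 1, is 0.03 m for a shift and 5 degrees for a turn. A row lasts 1/10 s, in which the tool goes at most 50 mm and 8.59 degrees, less where a joint would pass 70% of its speed; a pose out of reach is approached as far as the arm can. A call with a number of a shift or a turn outside -1 to 1 is refused whole. A call with a gripper value outside its range is refused whole. "jaw" is the opening, from -1 (shut) to 1 (fully open), set as the call begins (left out, the last holds). The fingers move at their own pace and stop on an object; "squeeze" is the grip in N (left out, the last holds). Time passes only in rows, so rows that do not move let the fingers close. It gives the time, the measured TCP pose, the force and the opening at its end, in the units of the state.
- robot.state(): the state, without advancing time (a new reading comes with each control period).
- robot.read_camera(name): name is "scene" or "top"; returns a dict with "image" (420x560x3 uint8, red, green, blue), "vertical_fov" (degrees; the focal length in pixels is half the picture's height over the tangent of half this angle, whatever the lens; pixels are square), "cx", "cy" (the principal point, pixels), "view" (4x4, takes a point from world to camera coordinates). Camera axes: x right, y down, z forward; pixel columns grow to the right and rows downward; lengths in m; the calibration is good to about 2 mm. A picture is of the moment at which its call begins. There is no depth.
- robot.hand_in(): hands the job in, once; it reports no verdict.
The state is a dict: "clock": time; "joints": joint angles; "joint_vel": joint speeds; "effort": joint torques, N m; "tcp_pos": TCP position; "ee_rot": TCP orientation; "force": force on the tool from outside, world axes, zero at the start; "torque": the same for the moment, N m; "finger_gap": opening from 0.0 (shut) to 1.0 (fully open).
Only numpy, scipy, OpenCV 4.12 (cv2) and the standard library are available. Lean on these libraries where they do the work, as an engineer would, in place of code of your own. Each camera call takes 0.05 s, during which the arm holds its last target. There are 200 camera calls.

## Working session

There is one attempt and no reset: what is moved stays moved. The work goes in short steps, Python scripts to look and compute and a tool call to move; the robot and the scene stay as the last step left them, time stands still between calls to the robot, and variables do not carry over. Pictures are saved under pics/ and viewed, about 8 in all and at most 12, crops included, and the job is handed in when it is done.

Besides the shell and the picture viewer there is one more tool, called after "Request:" as name([rows], argument=value, ...), one row to a line, values as JSON. drive_tool: Moves the arm, as the interface text tells. Its arguments: {"type":"object","properties":{"increments":{"type":"array","items":{"type":"array","items":{"type":"number","minimum":-1,"maximum":1}}},"jaw":{"type":"number"},"squeeze":{"type":"number"}},"required":["increments"]}

```bash
mkdir -p pics; ls; cat > h.py <<'E'
import numpy as np, cv2
from cell import robot
def snap(n,f):
    c=robot.read_camera(n); cv2.imwrite(f,c["image"][:,:,::-1]); return c
def K(c):
    f=210/np.tan(np.radians(c["vertical_fov"])/2); return f
def proj(c,p):
    q=np.array(c["view"])@np.append(p,1); f=K(c); return c["cx"]+f*q[0]/q[2], c["cy"]+f*q[1]/q[2]
def back(c,u,v,z):
    V=np.array(c["view"]);R=V[:3,:3];t=V[:3,3];o=-R.T@t
    d=R.T@np.array([(u-c["cx"])/K(c),(v-c["cy"])/K(c),1]); return o+d*(z-o[2])/d[2]
E
python3 - <<'E'
from h import *
for n in("scene","top"):
    c=snap(n,f"pics/{n}0.png"); print(n,c["vertical_fov"],c["cx"],c["cy"],np.round(c["view"],3).tolist())
s=robot.state();print(s)
E
```

```text
pics
scene 56.06310546986815 277.57584976479353 205.7502349622296 [[0.554, 0.833, 0.013, -0.286], [0.628, -0.407, -0.663, -0.302], [-0.547, 0.375, -0.748, 1.371], [0.0, 0.0, 0.0, 1.0]]
top 56.47409362109663 279.8738819350107 207.6163355480054 [[-0.002, -1.0, -0.009, -0.003], [-0.981, 0.004, -0.195, 0.597], [0.195, 0.008, -0.981, 0.938], [0.0, 0.0, 0.0, 1.0]]
{'clock': 0.1, 'joints': array([-1.32808161e+00,  1.59007685e-01,  1.59815273e+00, -3.27915646e-05,
        1.38623696e+00, -2.10085730e-01]), 'joint_vel': array([ 8.80189144e-04, -1.08309394e-03, -3.03449448e-03, -1.52071746e-03,
        1.87898291e-03, -8.60579204e-05]), 'effort': array([-9.32182638e-05, -3.96988821e+01, -3.32339144e+01, -2.10548837e-04,
        4.21374338e-03, -2.13845027e-05]), 'tcp_pos': array([ 0.25139226, -0.51649439,  0.23037996]), 'ee_rot': array([-3.05966152e+00, -7.04800990e-01,  9.68102808e-05]), 'force': array([0.58923969, 0.02816394, 0.85849731]), 'torque': array([ 0.00886978, -0.05611819,  0.05049541]), 'finger_gap': 0.9968301964806721}
```

View pics/top0.png

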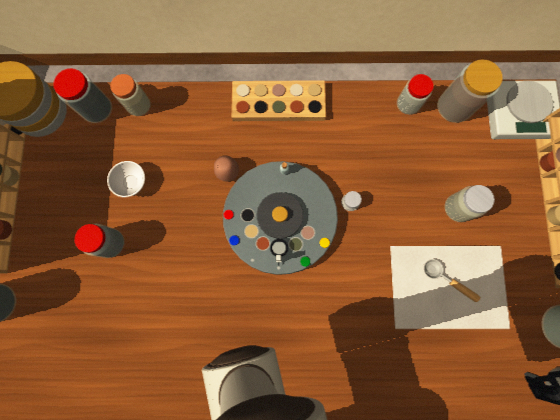

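View pics/scene0.png

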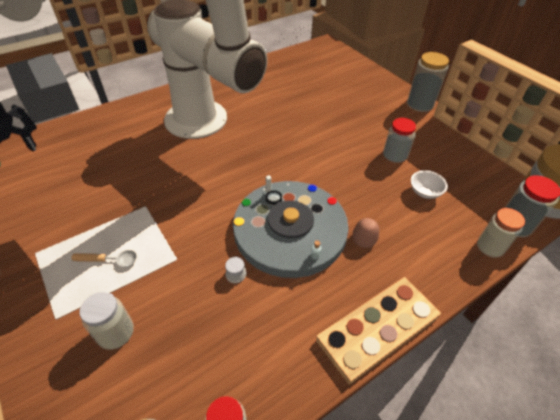

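Top view: base centred near (280,218); blue mark at (235,240), red (229,214), green (305,261), yellow (324,243), tab near (279,258). I'll take a zoomed crop next.

```bash
python3 - <<'E'
from h import *
c=snap("top","pics/t1.png"); im=c["image"]
cv2.imwrite("pics/crop1.png",cv2.resize(im[150:285,210:375],None,fx=4.8,fy=4.4444,interpolation=cv2.INTER_CUBIC)[:, :,::-1])
hsv=cv2.cvtColor(im,cv2.COLOR_RGB2HSV)
P={}
for n,h,(u,v) in(("red",0,(229,214)),("blue",120,(235,240)),("green",60,(305,261)),("yellow",30,(324,243))):
    H=hsv[...,0].astype(int);d=np.minimum(abs(H-h),180-abs(H-h))
    m=((d<12)&(hsv[...,1]>150)&(hsv[...,2]>70)); w=np.zeros_like(m);w[v-9:v+10,u-9:u+10]=1
    y,x=np.nonzero(m&w);P[n]=back(c,x.mean(),y.mean(),.04);print(n,len(x),x.mean(),y.mean(),P[n])
from scipy.optimize import least_squares
st=np.array([.262,.785,1.309])
# mark angles, tab along -x: dir angle = pi+yaw+theta
import itertools
best=None
for comb in itertools.permutations([-1.309,-.785,.785,1.309]):
    def r(p): return np.concatenate([P[n][:2]-p[:2]+.134*np.array([np.cos(p[2]+a),np.sin(p[2]+a)]) for n,a in zip(P,comb)])
    s=least_squares(r,[.4,0,0])
    if best is None or s.cost<best[0]: best=(s.cost,comb,s.x,r(s.x))
print(best)
x=best[2]
for a in(-.262,.262,.785,-.785,1.309):
    d=-np.array([np.cos(x[2]+a),np.sin(x[2]+a)]);p=np.append(x[:2]+.112*d,.102);print(a,p,proj(c,p))
E
```

```text
red 84 227.86904761904762 214.0 [0.58458932 0.13013085 0.04      ]
blue 75 233.68 239.98666666666668 [0.51694923 0.11365093 0.04      ]
green 76 304.92105263157896 261.3157894736842 [ 0.46225419 -0.06771423  0.04      ]
yellow 88 324.375 242.39772727272728 [ 0.50999002 -0.11801567  0.04      ]
(np.float64(1.0698454257820923e-07), (-1.309, -0.785, 0.785, 1.309), array([ 0.58044368, -0.00411388, -0.29186301]), array([ 1.17309915e-04,  3.05291943e-04,  3.39809950e-05, -2.18831173e-04,
       -1.55292902e-04, -1.65894305e-04,  4.00199189e-06,  7.94335342e-05]))
-0.262 [0.48518779 0.0547955  0.102     ] (np.float64(254.81253428627184), np.float64(250.20457197960636))
0.262 [ 0.46849362 -0.00076972  0.102     ] (np.float64(278.1105142586681), np.float64(257.1688393026563))
0.785 [ 0.48178823 -0.05713372  0.102     ] (np.float64(301.76356050477654), np.float64(251.48453400709974))
-0.785 [0.52734529 0.09449931 0.102     ] (np.float64(238.50888971567713), np.float64(232.71348493846332))
1.309 [ 0.5215537  -0.09938177  0.102     ] (np.float64(319.14614313302565), np.float64(234.82243831500466))
```

View pics/crop1.png

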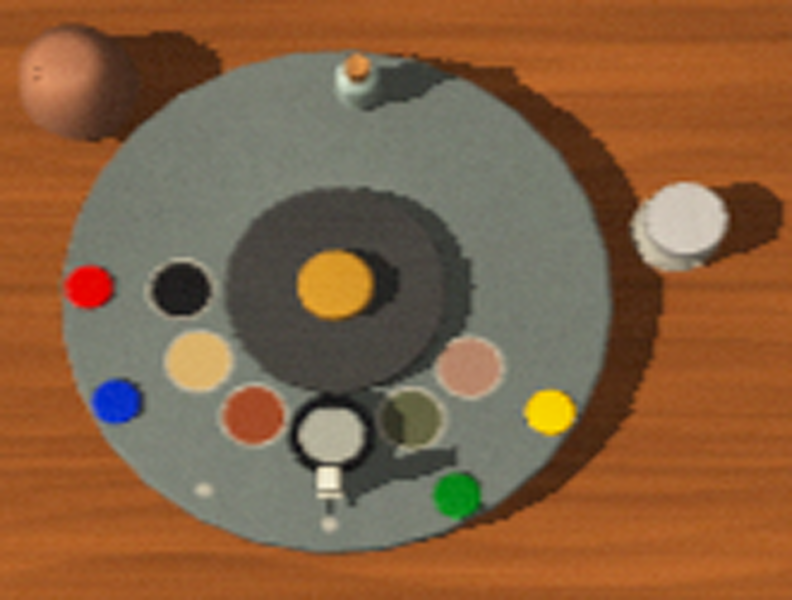

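The tab is at θ=+0.262 and blue is at −0.785, so it needs two clicks clockwise, pushing towards +y. The fit residual is under 0.4 mm. Next I shut the fingers and move over the tab's −y side.

Request:
drive_tool([
  [0.68,-0.56,0,0],
  [0.68,-0.56,0,0],
  [0.68,-0.56,0,0],
  [0.68,-0.56,0,0],
  [0.68,-0.56,0,0],
  [0.68,-0.56,0,0],
  [0.68,-0.56,0,0],
  [0.68,-0.56,0,0],
  [0.68,-0.56,0,0],
  [0.68,-0.56,0,0],
], jaw=-1, squeeze=20)

```text
clock: 1.15
tcp_pos: [0.3617, -0.2755, 0.231]
ee_rot: [-3.061, -0.705, 0.0]
force: [-0.1, 0.0, 0.3]
finger_gap: 0.003
```

Request:
drive_tool([
  [0.68,-0.56,0,0],
  [0.68,-0.56,0,0],
  [0.68,-0.56,0,0],
  [0.68,-0.56,0,0],
  [0.68,-0.56,0,0],
  [0.68,-0.56,0,0],
  [0.68,-0.56,0,0],
  [0.68,-0.56,0,0],
  [0.68,-0.56,0,0],
  [0.68,-0.56,0,0],
])

```text
clock: 2.15
tcp_pos: [0.4716, -0.0353, 0.231]
ee_rot: [-3.061, -0.705, 0.001]
force: [-0.1, -1.2, -0.4]
finger_gap: 0.001
```

Request:
drive_tool([
  [0,0,0,-0.9],
  [0,0,0,-0.9],
  [0,0,0,-0.9],
  [0,0,0,-0.9],
  [0,0,0,-0.9],
  [0,0,0,-0.9],
  [0,0,0,-0.9],
  [0,0,0,-0.9],
  [0,0,0,-0.9],
])

```text
clock: 3.05
tcp_pos: [0.4712, -0.0363, 0.231]
ee_rot: [-2.625, -1.725, 0.001]
force: [0.6, 0.2, -0.7]
finger_gap: -0.001
```

Request:
drive_tool([
  [0,0,0,-0.9],
  [0,0,0,-0.9],
  [0,0,0,-0.9],
  [0,0,0,-0.9],
  [0,0,0,-0.9],
  [0,0,0,-0.9],
  [0,0,0,-0.9],
  [0,0,0,-0.9],
  [0,0,0,-0.9],
  [0,0,0,0],
])

```text
clock: 4.05
tcp_pos: [0.4712, -0.0363, 0.231]
ee_rot: [-1.869, -2.524, 0.0]
force: [1.0, 0.1, -0.2]
finger_gap: 0.005
```

Request:
drive_tool([
  [0,0,0.6,0],
  [0,0,0.6,0],
  [0,0,0.6,0],
  [0,0,0.6,0],
  [0,0,0.6,0],
  [0,0,0.6,0],
  [0,0,0.6,0],
  [0,0,0.6,0],
  [0,0,0.4,0],
  [0,0,0.3,0],
])

```text
clock: 5.05
tcp_pos: [0.471, -0.0363, 0.0654]
ee_rot: [-1.871, -2.523, 0.0]
force: [-0.7, 0.7, 0.1]
finger_gap: 0.0
```

```bash
python3 - <<'E'
from h import *
print(robot.state()["tcp_pos"])
a=snap("top","pics/t2.png")["image"][150:285,210:375]; c=snap("scene","pics/s2.png"); b=c["image"][150:285,210:375]
o=np.hstack([cv2.resize(i,(400,328),interpolation=cv2.INTER_CUBIC) for i in(a,b)])
cv2.imwrite("pics/c2.png",o[:,:,::-1])
E
```

```text
[ 0.47103814 -0.0362613   0.06537744]
```

View pics/c2.png

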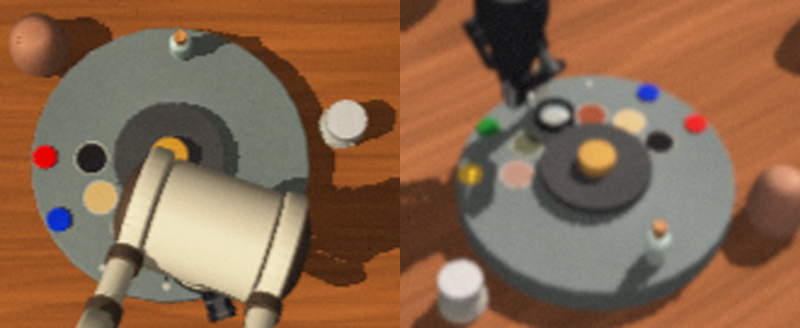

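Fingers are at z=0.065 beside the tab and clear of everything. The scene view shows the loupe and marks, so I'll push slowly along the arc.

Request:
drive_tool([
  [0.1,0,0,0.3],
  [0.1,0,0,0.3],
  [0.1,0,0,0.3],
  [0.1,0,0,0.3],
  [0.1,0,0,0.3],
  [0.1,0,0,0.3],
  [0.1,0,0,0.3],
  [0.1,0,0,0.3],
  [0.1,0,0,0.3],
  [0.1,0,0,0.3],
])

```text
clock: 6.15
tcp_pos: [0.4671, -0.0074, 0.0674]
ee_rot: [2.183, 2.256, 0.001]
force: [-0.1, -2.5, -0.4]
finger_gap: 0.001
```

Request:
drive_tool([
  [0.07,0,0,0.2],
  [0.07,0,0,0.2],
  [0.07,0,0,0.2],
  [0.07,0,0,0.2],
  [0.07,0,0,0.2],
  [0.07,0,0,0.2],
  [0.07,0,0,0.2],
  [0.07,0,0,0.2],
])

```text
clock: 6.95
tcp_pos: [0.4663, 0.0102, 0.0661]
ee_rot: [-2.337, -2.099, 0.0]
force: [0.5, -0.8, 0.0]
finger_gap: 0.0
```

Request:
drive_tool([
  [0.07,0,0,0.2],
  [0.07,0,0,0.2],
  [0.07,0,0,0.2],
  [0.07,0,0,0.2],
])

```text
clock: 7.35
tcp_pos: [0.4676, 0.0184, 0.0662]
ee_rot: [-2.409, -2.016, 0.0]
force: [0.2, -0.6, -1.2]
finger_gap: -0.001
```

```bash
cat >> h.py <<'E'
def th(p):
    d=p[:2]-np.array([.58044,-.00411]); return np.degrees(np.arctan2(-d[1],-d[0])+.29186), np.hypot(*d)
E
python3 - <<'E'
from h import *
s=robot.state(); print(th(s["tcp_pos"]),s["force"])
b=snap("scene","pics/s3.png")["image"][150:285,210:375]
cv2.imwrite("pics/c3.png",cv2.resize(b,(500,410),interpolation=cv2.INTER_CUBIC)[:,:,::-1])
E
```

```text
(np.float64(5.449785906253546), np.float64(0.11505087298627083)) [ 0.24579236 -0.55282518 -1.22228614]
```

View pics/c3.png

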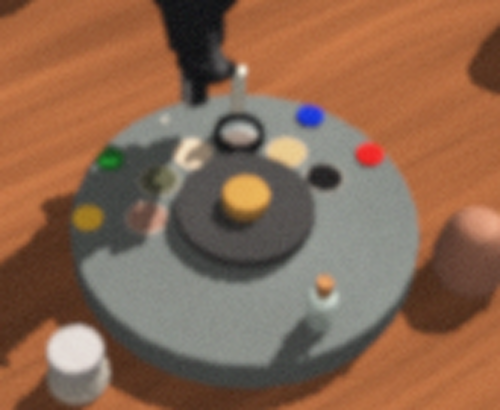

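The first click is made: the loupe is over the station next to blue and the tab is ahead of the fingers. On to the second ridge.

Request:
drive_tool([
  [0.1,0,0,0.3],
  [0.1,0,0,0.3],
  [0.1,0,0,0.3],
  [0.1,0,0,0.3],
  [0.1,0,0,0.3],
  [0.1,0,0,0.3],
  [0.1,0,0,0.3],
  [0.07,0,0,0.2],
  [0.07,0,0,0.2],
  [0.07,0,0,0.2],
])

```text
clock: 8.4
tcp_pos: [0.4753, 0.0443, 0.0663]
ee_rot: [2.629, 1.72, -0.0]
force: [0.3, -0.7, -0.1]
finger_gap: -0.005
```

Request:
drive_tool([
  [0.07,0,0,0.2],
  [0.07,0,0,0.2],
  [0.07,0,0,0.2],
  [0.07,0,0,0.2],
  [0.07,0,0,0.2],
  [0.07,0,0,0.2],
  [0.07,0,0,0.2],
  [0.07,0,0,0.2],
])

```text
clock: 9.2
tcp_pos: [0.483, 0.0594, 0.0663]
ee_rot: [-2.743, -1.532, 0.0]
force: [0.9, -1.1, 0.9]
finger_gap: 0.001
```

Request:
drive_tool([
  [0.07,0,0,0.2],
  [0.07,0,0,0.2],
  [0.07,0,0,0.2],
  [0.07,0,0,0.2],
  [0.07,0,0,0.2],
])

```text
clock: 9.7
tcp_pos: [0.4888, 0.0683, 0.0663]
ee_rot: [-2.807, -1.41, -0.0]
force: [-0.3, -0.9, -0.2]
finger_gap: 0.0
```

```bash
python3 - <<'E'
from h import *
s=robot.state(); print(th(s["tcp_pos"]),s["force"])
b=snap("scene","pics/s4.png")["image"][150:285,210:375]
cv2.imwrite("pics/c4.png",cv2.resize(b,(500,410),interpolation=cv2.INTER_CUBIC)[:,:,::-1])
E
```

```text
(np.float64(-21.589688649034102), np.float64(0.1168443520858689)) [-0.25766539 -0.93624698 -0.21810294]
```

View pics/c4.png

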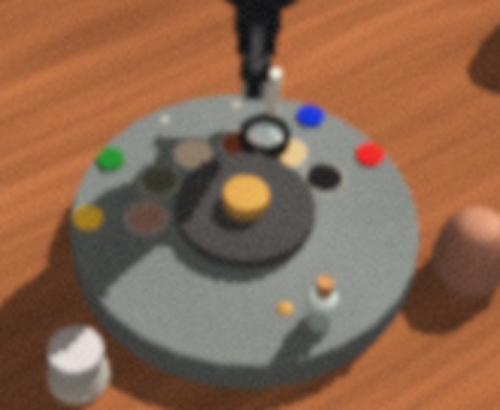

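Tab is between stations, still in contact and right at the ridge. I'll go on slowly.

Request:
drive_tool([
  [0.05,0,0,0.15],
  [0.05,0,0,0.15],
  [0.05,0,0,0.15],
  [0.05,0,0,0.15],
  [0,0,0,0],
  [0,0,0,0],
])

```text
clock: 10.35
tcp_pos: [0.4924, 0.0727, 0.0663]
ee_rot: [2.842, 1.339, -0.0]
force: [0.1, -0.3, 0.4]
finger_gap: 0.003
```

```bash
python3 - <<'E'
from h import *
s=robot.state(); print(th(s["tcp_pos"]),s["force"])
b=snap("scene","pics/s5.png")["image"][150:285,210:375]
cv2.imwrite("pics/c5.png",cv2.resize(b,(500,410),interpolation=cv2.INTER_CUBIC)[:,:,::-1])
E
```

```text
(np.float64(-24.3835823815864), np.float64(0.11688751846134561)) [ 0.0904636  -0.25238637  0.40428027]
```

View pics/c5.png

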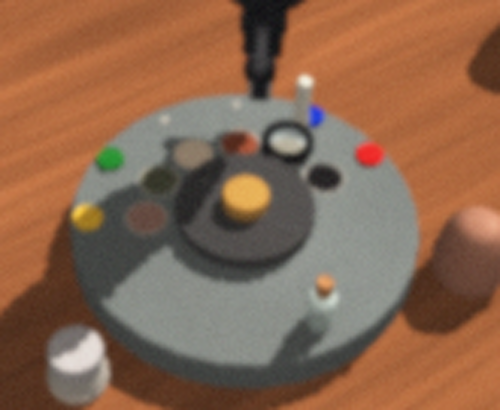

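The turret jumped on, with tab and loupe in front of blue and no contact force. Retreating backwards, up, then aside.

Request:
drive_tool([
  [-0.3,0,0,0],
  [-0.3,0,0,0],
  [0,0,-0.6,0],
  [0,0,-0.8,0],
  [0,0,-0.8,0],
  [0,0,-0.8,0],
  [0,0,-0.8,0],
  [0,0,-0.8,0],
  [0,0,-0.8,0],
  [0,0,-0.3,0],
])

```text
clock: 11.4
tcp_pos: [0.4817, 0.0582, 0.2398]
ee_rot: [2.84, 1.337, 0.005]
force: [0.4, -0.2, -0.6]
finger_gap: 0.001
```

Request:
drive_tool([
  [-0.8,0.8,0,0],
  [-0.8,0.8,0,0],
  [-0.8,0.8,0,0],
  [-0.8,0.8,0,0],
  [-0.8,0.8,0,0],
  [-0.8,0.8,0,0],
  [-0.8,0.8,0,0],
  [-0.8,0.8,0,0],
  [-0.8,0.8,0,0],
  [0,0,0,0],
])

```text
clock: 12.4
tcp_pos: [0.5088, -0.2489, 0.236]
ee_rot: [-2.845, -1.332, 0.002]
force: [0.0, -0.4, 0.7]
finger_gap: 0.003
```

```bash
python3 - <<'E'
from h import *
c=snap("top","pics/t6.png"); im=c["image"]
for a in(-45,-15,-75): 
    r=np.radians(a)-.29186;d=-np.array([np.cos(r),np.sin(r)]);print(a,proj(c,np.append(np.array([.58044,-.00411])+.112*d,.102)))
o=cv2.imread("pics/top0.png")[:,:,::-1]
df=np.abs(im.astype(int)-o).max(2)
n,_,st,ce=cv2.connectedComponentsWithStats((df>60).astype(np.uint8))
for s in st[1:]:
    if s[4]>8: print(s)
cv2.imwrite("pics/c6.png",cv2.resize(im[140:290,200:380],(720,600),interpolation=cv2.INTER_CUBIC)[:,:,::-1])
E
```

```text
-45 (np.float64(238.4988445500851), np.float64(232.6989625548634))
-15 (np.float64(254.8189685674476), np.float64(250.21113262533947))
-75 (np.float64(233.46123135638305), np.float64(209.7142346691996))
[  137   149   423   271 31417]
[242 221  23  19 245]
[236 231   5   8  26]
[271 239  22  21 182]
[481 265  24  24 223]
[418 269  26  21 265]
[547 276  13  33 228]
[442 288  19  17 180]
[463 288  13  14  64]
[420 292  10   6  26]
[ 448  301   87   67 2466]
[423 318  36  24 244]
[538 346  22  16 177]
[525 372  35  33 776]
[415 381   6   7  23]
```

View pics/c6.png

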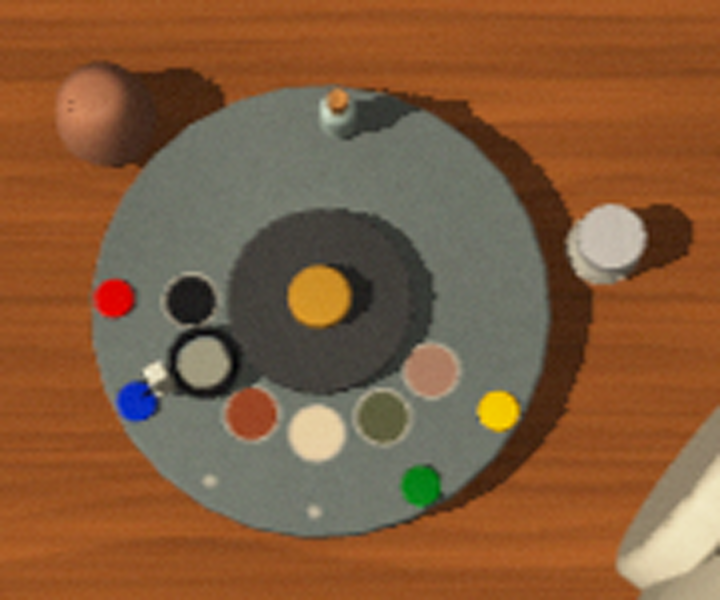

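The tab top sits at about (238.5,233), as predicted for −45°, and the pointer is over the blue mark. Vial, rock and tin are unmoved.

```bash
python3 -c "
from cell import robot
print(robot.hand_in())"
```

```text
the job is handed in; nothing more can be done
None
```

The loupe turret has clicked home at the blue mark, two stations on from where it started, and I handed the job in. I pushed the tab with the shut fingertips from its −y side, slowly along its arc. Measured force stayed at about 2.5 N or less.

**Turret:** the last top picture shows the tab at about pixel (238.5, 233), where it should appear at the blue station (−0.785 rad). The pointer lies over the blue mark.

**Surroundings:** the vial, rock and tin look unmoved. In the image comparison, nothing outside the turret, the arm and its shadow changed noticeably. The spoon and the steel-lidded jar could not be fully checked that way because the arm and its shadow overlapped them in the last view. The arm passed nowhere near them below 0.23 m.

**Arm:** it was clear of everything at hand-in, at about 12.5 s on the clock. No check failed.

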